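# Slide the round cigar tin along the fence into the labelling dock

### The arm

A 6-joint arm with a two-finger parallel gripper is mounted at the origin on the work surface. World frame = base frame: x ahead of the robot, y to its left, z up, the work surface at z = 0. Lengths are in mm, angles in rad, forces in N, time in s.
With the tool pointing down it reaches from about 250 to 800 mm from the base axis. Payload 3.9 kg.
Tool frame: the origin (TCP) lies between the finger pads; the fingertips stand 14 mm ahead of it and the grasp point (between the pads) lies 5 mm behind it; z points along the fingers, x is the direction in which the jaws open and shut, and the axes are right-handed (so a half turn about z gives the same grasp; the last joint's range is limited). The gripper opens to 85 mm and grips with 20 to 120 N. Pads are 22 mm wide; open, the fingers measure 114 mm over their backs; the gripper's body (76 mm by 85 mm) begins 54 mm behind the grasp point. The pads swing forward as they close: fully open they stand 13 mm farther back than shut.
Start: joints at [1.336, 0.26, -0.138, 1.173, 0, 1.571], TCP at [122.136, 510.586, 245.304] pointing down, gripper open.
Joint ranges: [-2.78, 2.78], [-0.83, 1.72], [-1.28, 1.37], [-1.9, 2.12], [-1.57, 1.48], [-3.14, 3.14]. Speed limits (rad/s): [2.57, 2.57, 3.14, 3.14, 3.14, 3.14].

### API

Orientations are given as a unit quaternion [x, y, z, w].
In Python, from station import telemetry, viewer, manip, models gives the robot as it stands.
- The arm moves only by the tool apply_moves, never from a script. Its argument "increments" is a list of rows, each a list of 3 entries, a list of its own where there are three numbers: the closure, from 0 (fully open) to 1 (shut), then the shift along the tool's x, y, z in m, then the turn about the tool's z in rad. In form: [[jaw, [dx, dy, dz], spin], ...]. A call has 1 to 20 rows; each row shifts and turns the pose as measured when the row begins, along the tool's axes as they then stand; what a row does not reach is not made up. A row lasts 1/10 s, in which the tool goes at most 50 mm and 8.59 degrees, less where a joint would pass 70% of its speed; a pose out of reach is approached as far as the arm can. A call is refused whole if a number of a shift passes 0.05 or a number of a turn 0.15, either way. A call with a gripper value outside its range is refused whole. The fingers move at their own pace and stop on an object; "newtons" is the grip in N (left out, the last holds). Time passes only in rows, so rows that do not move let the fingers close. It gives the time, the measured TCP pose, the force and the opening at its end, in the units of the state.
- telemetry.observe(): the state, without advancing time (a new reading comes with each control period).
- viewer.read_camera(name): name is "scene" or "top" or "wrist"; returns the picture (480x640x3 uint8, red, green, blue); there is no depth.
- viewer.get_calibration(name): a dict with "vfov" (degrees; the focal length in pixels is half the picture's height over the tangent of half this angle, whatever the lens; pixels are square), "cx", "cy" (the principal point, pixels), "R" (3x3) and "t" (3): a world point X has camera coordinates R X + t. Camera axes: x right, y down, z forward; pixel columns grow to the right and rows downward; lengths in mm; the calibration is good to about 2 mm. The wrist camera is an equidistant fisheye: a pixel r from the principal point sees the ray r / f radians off the axis. A picture is of the moment at which its call begins: read the wrist's pose just before it. get_calibration takes no time and is no camera call; for the wrist camera it gives the pose at the moment of the call.
- manip.close_job(): hands the job in, once; it reports no verdict.
Trained networks look in the newest picture that a camera, given by its name, has taken for a name from the list of things; names that differ only in an ending like _2 or _b are one class to them, and where a whole thing is asked for, a point or a joint stands for the part that bears it (a point fixed in the world has none). Each returns a list of dicts, best first, with "conf" (0 to 1); they miss things now and then, are a little off and sometimes report something else, mostly with a low value. They report only what shows in the picture. A call takes as long as a camera call. They do not tell look-alikes from the thing itself.
- models.cut_out(thing, camera): "region" (480x640 bool, what is visible of it) and "bbox" ([centre column, centre row, width, height] in pixels, round what is visible of it).
The state is a dict: "clock": time; "joint_pos": joint angles; "dq": joint speeds; "joint_efforts": joint torques, N m; "position": TCP position; "tcp_rot": TCP orientation; "ft_force": force on the tool from outside, world axes, zero at the start; "wrist_torque": the same for the moment, N m; "width": finger opening in mm.
Only numpy, scipy, OpenCV 4.12 (cv2) and the standard library are available. Lean on these libraries where they do the work, as an engineer would, in place of code of your own. Each camera call takes 0.05 s, during which the arm holds its last target. There are 200 camera calls.

### The job

On the cigar bench, push the round green tin up against the wooden fence before it reaches the brass mark, then slide it along the fence, always touching it, into the blue dock. Press it gently against the sprung orange pad until the red pawl snaps in behind it, then let go: the tin must stay latched there, upright on the bench, with the pad still pressed in. Never lift or tip the tin or push hard, and leave the other things on the bench where they are.

Things in the scene. Friction and masses are not known exactly. Their poses are not given: they have to be found in the camera images.
- tin: Closed round tin, green with a pale band and brass lid; 100 mm diameter, 60 mm high, 0.3 to 0.65 kg, smooth (friction about 0.35): too wide to grip, so pushed. It starts loose on the bench at fence x -165 to -125 mm (before the brass mark), its centre 70 to 115 mm from the fence face. Origin: centre of its underside; z up.
- fence: Fixed dark wooden fence with a bright top edge, 18 mm thick, 38 mm high, from x = -210 to +250 mm in its frame. Origin: on the bench, on the guiding face. x runs along it to the dock (roughly to the robot's left), y out of the guiding face to the tin's side (towards the robot), z up; the wood lies at y -18 to 0 mm. A tin touching it has its centre at y = 50 mm.
- mark (a point): Foot of the brass mark, 8 mm wide, that crosses the fence at fence x = -60 mm, y = 0. From here on the tin must touch the fence.
- pad (a joint): Travel (m) of the sprung orange pad in front of the dock's blue 46 mm high end block: 0 free, grows as the tin presses it to fence +x, hard stop at 0.013; 4 N at touch, 0.35 N per mm more. The dock is fixed, but where is not measured: the pad's free face lies at fence x 145 to 195 mm. The pawl shuts at about 0.007; let go, the pad stays at about 0.006. Pad 22-78 mm from the fence, z 8-42 mm.
- pawl (a joint): Angle (rad) of the dock's light red one-way pawl: 0 at rest, slanting inward; an entering tin swings it to about 0.5 (1 to 3 N), it returns to 0 behind the tin and blocks its way back. Nose: 12 mm pin, 82 mm from the fence face, 90 mm before the pad's free face, z 13-35 mm. Pivot 122 mm from the fence, 130 mm before the pad, on a 10 mm high bar 118-132 mm from the fence.
- gum_jar: Bystander: glass jar with brass lid, 60 mm diameter, 75 mm high, beside the lane, 200 mm or more from the fence face. Origin: centre of its underside.
- cup: Bystander: white cup, 80 mm diameter, 110 mm high. Origin: centre of its underside.
- cigars: Bystander: stack of brown cigars bound with a paper band, 85 x 140 x 32 mm. Origin: centre of its underside.
- knife: Bystander: flat steel cutting blade, 180 x 50 x 4 mm, along its x. Origin: centre of its underside.
Not all that is in view belongs to the job. Leave any pink or purple look-alike of the tin alone.

How it is judged (in metres and radians):
On the way, in this order (a step that is already met when the one before it is completed fails the run):
1. the tin touches the fence (within 4 mm) before its centre passes the brass mark (y of tin in the frame of fence below 0.054 m and x of tin in the frame of fence below -0.06 m), for 0.1 s.
2. the tin presses the orange pad in by 5.5 mm or more (value of joint pad above 0.0055 m and y of tin in the frame of fence below 0.056 m), for 0.1 s.
At the end, for the whole second after the job is handed in: The tin stands upright and at rest on the bench in the dock, within 4 mm of the fence, let go, with the pawl closed behind it (under 0.1 rad) and the pad held pressed in by 3 to 10 mm (value of joint pad between 0.003 and 0.01 m and value of joint pawl below 0.1 rad and y of tin in the frame of fence below 0.054 m and x of tin in the frame of fence above 0.085 m and angle between tin's own z axis and vertical below 0.08 rad and height (world z) of tin below 0.005 m and linear speed of tin below 0.01 m/s and contact force between the fingers and tin below 0.1 N); the robot touches nothing.
It fails at once if the fingers push or squeeze the tin with more than 25 N (contact force between the fingers and tin above 25 N).
It fails at once if the tin is more than 8 mm off the fence once its centre is past the brass mark (x of tin in the frame of fence above -0.06 m and y of tin in the frame of fence above 0.058 m).
It fails at once if the tin is lifted more than 12 mm or tipped more than 0.2 rad (height (world z) of tin above 0.012 m or angle between tin's own z axis and vertical above 0.2 rad).
It fails at once if the gum jar, cup, cigars or knife is moved more than 25 mm (distance of any of gum_jar, cup, cigars, knife from where it was at the start of the episode above 0.025 m).
It also fails if it takes over 64 s, if anything falls off the work surface, if the arm or the gripper's body presses on something with over 40 N, if the wrist force passes 120 N, or if a joint passes its speed limit or range.

## Working session

There is one attempt and no reset: what is moved stays moved. The work goes in short steps, Python scripts to look and compute and a tool call to move; the robot and the scene stay as the last step left them, time stands still between calls to the robot, and variables do not carry over. Pictures are saved under pics/ and viewed, about 8 in all and at most 12, crops included, and the job is handed in when it is done.

Besides the shell and the picture viewer there is one more tool, called after "Emit:" in YAML: its name, and indented under it one key for each argument. apply_moves: Moves the arm, as the interface text tells. Its arguments: {"type":"object","properties":{"increments":{"type":"array","items":{"type":"array"}},"newtons":{"type":"number"}},"required":["increments"]}

```bash
mkdir -p pics; python3 - <<'E'
from station import telemetry, viewer, models
import cv2, numpy as np
s=telemetry.observe(); print(s)
for c in ("scene","top"):
    im=viewer.read_camera(c); cv2.imwrite(f"pics/{c}0.png",im[:,:,::-1]); k=viewer.get_calibration(c); print(c,k)
    for th in ("tin","fence","pad","pawl","gum_jar","mark"):
        try: print(th,[(round(d["conf"],2),np.round(d["bbox"])) for d in models.cut_out(th,c)[:3]])
        except Exception as e: print(th,e)
E
```

```text
{'clock': 0.0, 'joint_pos': array([ 1.33597145e+00,  2.60702316e-01, -1.39363100e-01,  1.17269658e+00,
        1.72273770e-05,  1.57080077e+00]), 'dq': array([-0.00251863, -0.00089786,  0.00210159, -0.00103943, -0.00080099,
        0.00024789]), 'joint_efforts': array([ 9.40672617e-04, -4.05679393e+01,  2.53923279e+01,  1.85857440e-02,
       -3.42128988e-05, -7.25758866e-06]), 'position': array([121.99728068, 509.96258836, 244.45753655]), 'tcp_rot': array([ 7.85071913e-01,  6.19403847e-01, -7.76927532e-04,  6.02011855e-04]), 'ft_force': array([ 1.45963829,  0.1448708 , -0.19641266]), 'wrist_torque': array([-0.00433805, -0.00902183,  0.01784662]), 'width': 85.2428635069469}
scene {'vfov': 54.9716191416616, 'cx': 332.73713413767155, 'cy': 240.97696324677784, 'R': array([[-0.0481208 ,  0.99882474,  0.00578984],
       [ 0.85297657,  0.04410895, -0.52008208],
       [-0.51972623, -0.02008816, -0.85409666]]), 't': array([  11.7526756 , -415.97345147, 1343.20736562])}
tin [(0.78, array([204., 262.,  53.,  51.])), (0.77, array([271., 268.,  52.,  52.])), (0.66, array([195., 316.,  54.,  56
[... 286 characters left out ...]
4.68465139508095, 'cy': 237.2536237263448, 'R': array([[-0.00229045, -0.99992969, -0.01163455],
       [-0.98281392,  0.00439851, -0.18454659],
       [ 0.18458479,  0.0110119 , -0.9827549 ]]), 't': array([   8.8011779 ,  513.27913436, 1279.24856559])}
tin [(0.91, array([368., 207.,  44.,  49.])), (0.79, array([430., 160.,  48.,  45.])), (0.64, array([112., 209.,  48.,  40.]))]
fence [(0.69, array([286., 180., 193.,  50.]))]
pad [(0.61, array([215., 223.,  10.,  20.]))]
pawl [(0.44, array([114., 209.,  48.,  36.]))]
gum_jar [(0.83, array([286., 274.,  30.,  29.])), (0.17, array([214., 225.,  13.,  27.]))]
mark [(0.85, array([284., 181., 196.,  55.])), (0.47, array([113., 208.,  49.,  40.]))]
```

```bash
python3 - <<'E'
import cv2
a=cv2.imread("pics/top0.png")[110:330,60:480]; cv2.imwrite("pics/topc.png",cv2.resize(a,None,fx=1.9,fy=1.9,interpolation=cv2.INTER_CUBIC))
E
```

```text
(no output)
```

View pics/scene0.png

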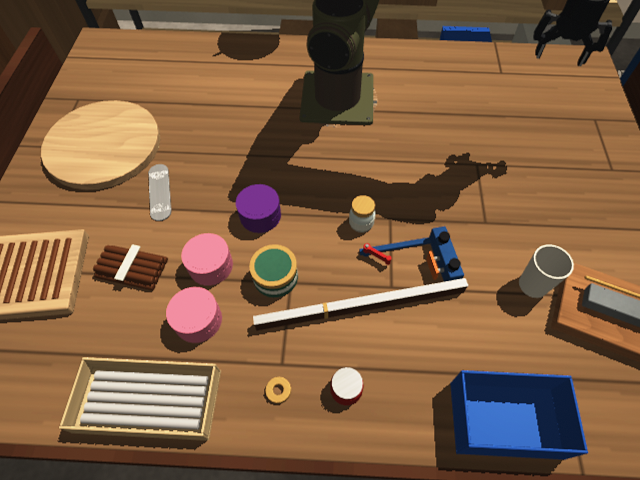

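View pics/topc.png

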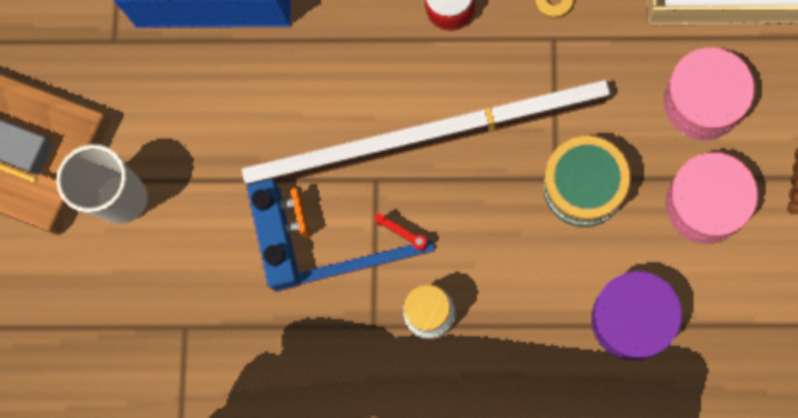

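The scene view shows the green tin at (273,268), with the fence from (254,322) to (467,284), the brass mark at (325,311) and the dock at (445,255). The pink and purple tins are look-alikes.

```bash
cat > h.py <<'E'
from station import telemetry, viewer, models
import cv2, numpy as np
from scipy.spatial.transform import Rotation
def back(c,uv,z,k=None):
    k=k or viewer.get_calibration(c); f=240/np.tan(np.radians(k["vfov"]/2))
    uv=np.atleast_2d(uv).astype(float)
    d=np.c_[(uv[:,0]-k["cx"])/f,(uv[:,1]-k["cy"])/f,np.ones(len(uv))]@k["R"]
    o=-k["R"].T@k["t"]
    return (o+d*((z-o[2])/d[:,2])[:,None])[:,:2]
def fencefit(c,im,box):
    h=cv2.cvtColor(im,cv2.COLOR_RGB2HSV); m=np.zeros(im.shape[:2],np.uint8)
    x0,y0,x1,y1=box; m[y0:y1,x0:x1]=((h[...,2]>170)&(h[...,1]<60))[y0:y1,x0:x1]
    n,l,s,_=cv2.connectedComponentsWithStats(m); i=1+np.argmax(s[1:,4])
    v,u=np.nonzero(l==i); P=back(c,np.c_[u,v],38)
    r=cv2.minAreaRect(P.astype(np.float32)); return r
def tinlid(c,im,box):
    h=cv2.cvtColor(im,cv2.COLOR_RGB2HSV); x0,y0,x1,y1=box; m=np.zeros(im.shape[:2],np.uint8)
    g=(h[...,0]>60)&(h[...,0]<95)&(h[...,1]>90)
    m[y0:y1,x0:x1]=g[y0:y1,x0:x1]
    n,l,s,_=cv2.connectedComponentsWithStats(m); i=1+np.argmax(s[1:,4])
    v,u=np.nonzero(l==i); P=back(c,np.c_[u,v],60).astype(np.float32)
    return cv2.minEnclosingCircle(P),P.mean(0),len(P)
E
python3 - <<'E'
from h import *
S=cv2.imread("pics/scene0.png")[:,:,::-1].copy();T=cv2.imread("pics/top0.png")[:,:,::-1].copy()
for c,im,b,tb in(("scene",S,(245,275,475,335),(245,240,305,300)),("top",T,(180,145,390,210),(340,175,400,240))):
    r=fencefit(c,im,b); print(c,"fence",r); print(cv2.boxPoints(r))
    print("tin",tinlid(c,im,tb))
    h=cv2.cvtColor(im,cv2.COLOR_RGB2HSV)
    for nm,(bx,lo,hi,z) in {"pad":((425,240,445,290) if c=="scene" else (205,200,230,240),8,18,42),"pawl":((350,235,400,275) if c=="scene" else (250,210,300,245),0,5,35)}.items() if False else []: pass
    for nm,bx,lo,hi,z in (("pad",(420,240,450,290) if c=="scene" else (205,200,232,245),7,18,42),("pawl",(355,235,400,275) if c=="scene" else (250,215,300,250),0,5,35),("mark",(315,300,335,322)if c=="scene" else (310,160,328,185),16,35,38)):
        x0,y0,x1,y1=bx;H=h[y0:y1,x0:x1];m=(H[...,0]>=lo)&(H[...,0]<=hi)&(H[...,1]>170 if nm!="mark" else H[...,1]>90)&(H[...,2]>110)
        v,u=np.nonzero(m);P=back(c,np.c_[u+x0,v+y0],z);print(nm,len(P),P.mean(0)); print(cv2.boxPoints(cv2.minAreaRect(P.astype(np.float32))).round(0).tolist())
    for th,z in(("gum_jar",75),):
        d=models.cut_out(th,c)[0]; print(th,back(c,d["bbox"][:2],40))
E
```

```text
scene fence ((634.0943603515625, 156.6584930419922), (19.620410919189453, 305.0669860839844), 13.931517601013184)
[[587.8485    302.34314  ]
 [661.297       6.2499685]
 [680.3402     10.973846 ]
 [606.8917    307.06702  ]]
tin (((588.2023315429688, -112.42282104492188), 38.486724853515625), array([ 589.2255 , -112.59846], dtype=float32), 884)
pad 79 [554.14073802 236.56221975]
[[526.0, 235.0], [528.0, 227.0], [583.0, 240.0], [581.0, 247.0]]
pawl 101 [532.59263826 114.1463563 ]
[[507.0, 87.0], [521.0, 79.0], [553.0, 140.0], [539.0, 148.0]]
mark 42 [670.38209336   3.90109633]
[[660.0, 8.0], [661.0, -3.0], [681.0, -2.0], [681.0, 9.0]]
gum_jar [[430.41967916  78.03726905]]
top fence ((635.6676635742188, 153.91622924804688), (19.044933319091797, 304.8485107421875), 13.915782928466797)
[[589.76733   299.57678  ]
 [663.08203     3.6754818]
 [681.568       8.255676 ]
 [608.2533    304.15698  ]]
tin (((591.0743408203125, -116.30987548828125), 37.04746627807617), array([ 590.82   , -116.34332], dtype=float32), 818)
pad 106 [553.94884415 232.24862931]
[[521.0, 230.0], [523.0, 220.0], [585.0, 235.0], [583.0, 245.0]]
pawl 136 [531.57353815 110.09435832]
[[507.0, 83.0], [521.0, 75.0], [557.0, 136.0], [544.0, 144.0]]
mark 48 [6.69985762e+02 3.42876808e-01]
[[653.0, 1.0], [654.0, -8.0], [686.0, -2.0], [685.0, 7.0]]
gum_jar [[429.66290479  71.94590872]]
```

```bash
cat >> h.py <<'E'
O=np.array([649.55,58.45]); EX=np.array([-.2406,.9706]); EY=np.array([-.9706,-.2406])
def F(p): p=np.atleast_2d(p)-O; return np.c_[p@EX,p@EY].round(1)
def st():
    s=telemetry.observe(); R=Rotation.from_quat(s["tcp_rot"]).as_matrix(); p=s["position"]
    print("t %.2f F"%s["clock"],F(p[:2])[0],"z %.1f"%p[2],"yaw %.2f"%np.degrees(np.arctan2(R[1,0],R[0,0])),"zax",R[:,2].round(3),"f",s["ft_force"].round(2),"w %.1f"%s["width"]); return p,R
def go(fx,fy,z):
    p,R=st(); t=np.r_[O+fx*EX+fy*EY,z]; print("tool delta",(R.T@(t-p)).round(1))
E
python3 - <<'E'
from h import *
T=cv2.imread("pics/top0.png")[:,:,::-1].copy(); h=cv2.cvtColor(T,cv2.COLOR_RGB2HSV)
for lo,hi in((165,180),(130,160)):
    m=((h[...,0]>=lo)&(h[...,0]<=hi)&(h[...,1]>60)&(h[...,2]>90)).astype(np.uint8)
    n,l,s,c=cv2.connectedComponentsWithStats(m)
    for i in range(1,n):
        if s[i,4]>200: print(lo,s[i],c[i],F(back("top",c[i],60)+[-.8,1.8]))
print("jar",F([430,75]))
go(-153.5,183,140)
E
```

```text
165 [ 410  135   47   48 1754] [432.79988597 158.53534778] [[-323.3   34.9]]
165 [ 411  190   48   48 1763] [434.32898469 213.4849688 ] [[-290.4  160.4]]
130 [ 372  252   47   46 1715] [394.79708455 275.46122449] [[-166.2  274.5]]
jar [[ 68.9 209.1]]
t 0.80 F [565.8 403.1] z 245.3 yaw 76.55 zax [ 0.  0. -1.] f [-0.81  1.36  0.65] w 85.3
tool delta [-537.5  526.2  105.3]
```

Emit:
apply_moves:
  increments:
    - [0.5,[-0.032,0.031,0],0]
    - [0.5,[-0.032,0.031,0],0]
    - [0.5,[-0.032,0.031,0],0]
    - [0.5,[-0.032,0.031,0],0]
    - [0.5,[-0.032,0.031,0],0]
    - [0.5,[-0.032,0.031,0],0]
    - [0.5,[-0.032,0.031,0],0]
    - [0.5,[-0.032,0.031,0],0]
    - [0.5,[-0.032,0.031,0],0]
    - [0.5,[-0.032,0.031,0],0]
    - [0.5,[-0.032,0.031,0],0]
    - [0.5,[-0.032,0.031,0],0]
    - [0.5,[-0.032,0.031,0],0]
    - [0.5,[-0.032,0.031,0],0]
    - [0.5,[-0.032,0.031,0],0]
    - [0.5,[0,0,0],-0.12]
    - [0.5,[0,0,0],-0.12]
    - [0.5,[0,0,0],-0.12]
    - [0.5,[0,0,0],-0.12]
    - [0.5,[0,0,0],0]

```text
clock: 2.8
position: [480.8, -85.9, 245.6]
tcp_rot: [0.608, 0.794, 0.007, 0.004]
ft_force: [0.7, -0.3, -0.3]
width: 42.6
```

```bash
python3 -c "
from h import *
go(-153.5,183,140)"
```

```text
t 2.80 F [-99.5 198.5] z 245.6 yaw 105.10 zax [ 0.015  0.007 -1.   ] f [ 0.74 -0.34 -0.29] w 42.6
tool delta [-54.6  12.7 105.7]
```

Emit:
apply_moves:
  increments:
    - [0.5,[-0.027,0.006,0.03],0.02]
    - [0.5,[-0.027,0.006,0.03],0]
    - [0.5,[0,0,0.04],0]
    - [0.5,[0,0,0],0]
    - [0.5,[0,0,0],0]

```text
clock: 3.3
position: [511.0, -136.1, 145.9]
tcp_rot: [0.621, 0.784, 0.009, 0.007]
ft_force: [-0.0, -0.4, -0.2]
width: 42.2
```

```bash
python3 -c "
from h import *
go(-153.5,183,30)"
```

```text
t 3.30 F [-155.5  181.3] z 145.9 yaw 103.29 zax [ 0.022  0.006 -1.   ] f [-0.02 -0.36 -0.15] w 42.2
tool delta [  1.9  -4.4 115.9]
```

Emit:
apply_moves:
  increments:
    - [0.5,[0,-0.003,0.03],0]
    - [0.5,[0,0,0.03],0]
    - [0.5,[0,0,0.03],0]
    - [0.5,[0,0,0.025],0]
    - [0.5,[0,0,0],0]
    - [0.5,[0,0,0],0]

```text
clock: 3.9
position: [521.8, -137.0, 41.6]
tcp_rot: [0.622, 0.783, 0.014, 0.017]
ft_force: [0.3, -0.1, 0.8]
width: 42.7
```

```bash
python3 - <<'E'
from h import *
go(-153.5,156,26)
im=viewer.read_camera("top"); cv2.imwrite("pics/t1.png",cv2.resize(im[120:310,250:480,::-1],None,fx=3,fy=3))
E
```

```text
t 3.90 F [-158.9  171. ] z 41.6 yaw 103.11 zax [ 0.043  0.    -0.999] f [ 0.32 -0.13  0.78] w 42.7
tool delta [ 5.8 14.2 16.2]
```

View pics/t1.png

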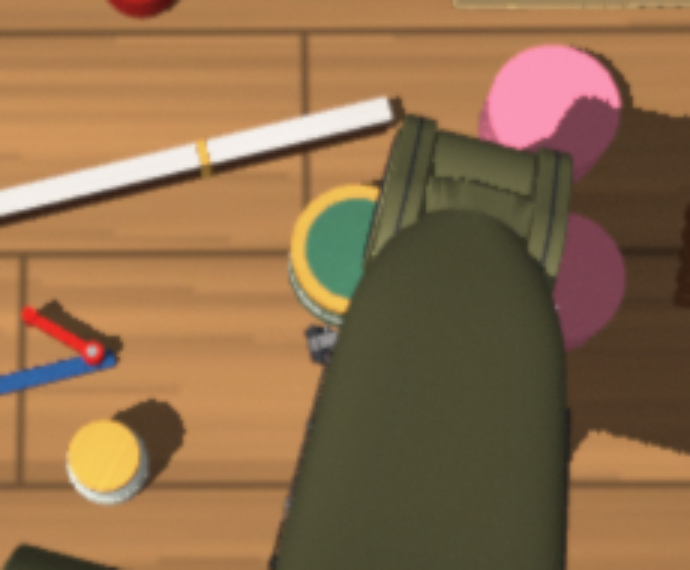

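Emit:
apply_moves:
  increments:
    - [0.5,[0.003,-0.002,0.005],0]
    - [0.5,[0.003,-0.001,0.005],0]
    - [0.5,[0,0,0.005],0]
    - [0.5,[0,0,0],0]

```text
clock: 4.35
position: [521.7, -132.0, 30.7]
tcp_rot: [0.621, 0.783, 0.016, 0.021]
ft_force: [-1.1, 0.4, -0.3]
width: 42.7
```

```bash
python3 -c "
from h import *
go(-153.5,156,26)"
```

```text
t 4.35 F [-154.1  170. ] z 30.7 yaw 103.10 zax [ 0.052 -0.002 -0.999] f [-1.06  0.44 -0.26] w 42.7
tool delta [ 0.9 13.7  5.4]
```

Emit:
apply_moves:
  increments:
    - [0.5,[0,0.005,0.002],0]
    - [0.5,[0,0.005,0.001],0]
    - [0.5,[0,0.005,0.001],0]
    - [0.5,[0,0.005,0.001],0]
    - [0.5,[0,0,0],0]

```text
clock: 4.85
position: [541.0, -126.8, 25.7]
tcp_rot: [0.622, 0.783, 0.014, 0.019]
ft_force: [0.3, 0.2, -0.3]
width: 42.6
```

```bash
python3 - <<'E'
from h import *
go(-153.5,107,26)
im=viewer.read_camera("top"); print(models.cut_out("tin","top")[0]["bbox"])
for c,b in(("top",(330,165,380,240)),("scene",(240,240,310,310))):
    im=viewer.read_camera(c); (o,r),m,n=tinlid(c,im,b); print(c,F(o),r,n)
E
```

```text
t 4.85 F [-153.7  149.9] z 25.7 yaw 103.10 zax [ 0.048 -0.001 -0.999] f [ 0.26  0.24 -0.29] w 42.6
tool delta [ 0.8 42.9  1.7]
[431.0, 161.1, 44.2, 49.8]
top [[-142.2   84.6]] 31.618244171142578 210
scene [[-153.1   94.6]] 38.705894470214844 894
```

Emit:
apply_moves:
  increments:
    - [0.5,[0,0.005,0],0]
    - [0.5,[0,0.005,0],0]
    - [0.5,[0,0.005,0],0]
    - [0.5,[0,0.005,0],0]
    - [0.5,[0,0.005,0],0]
    - [0.5,[0,0.005,0],0]
    - [0.5,[0,0.005,0],0]
    - [0.5,[0,0.003,0],0]
    - [0.5,[0,0,0],0]

```text
clock: 5.95
position: [578.6, -117.9, 26.6]
tcp_rot: [0.622, 0.783, 0.013, 0.018]
ft_force: [-0.2, -0.6, -0.6]
width: 42.7
```

```bash
python3 - <<'E'
from h import *
go(-153.5,107,26)
im=viewer.read_camera("scene"); (o,r),m,n=tinlid("scene",im,(240,240,310,320)); print(F(o),r,n)
E
```

```text
t 5.95 F [-154.1  111.3] z 26.6 yaw 103.04 zax [ 0.044 -0.002 -0.999] f [-0.21 -0.61 -0.56] w 42.7
tool delta [0.6 4.2 0.7]
[[-153.6   56.2]] 38.375823974609375 947
```

Emit:
apply_moves:
  increments:
    - [0.5,[0,0.002,0],0]
    - [0.5,[0,0.002,0],0]
    - [0.5,[0,0.001,0],0]
    - [0.5,[0,0.001,0],0]

```text
clock: 6.4
position: [583.6, -116.6, 26.7]
tcp_rot: [0.622, 0.783, 0.012, 0.017]
ft_force: [-1.9, -1.3, -0.8]
width: 42.4
```

```bash
python3 - <<'E'
from h import *
go(-153.5,107,26)
im=viewer.read_camera("scene"); (o,r),m,n=tinlid("scene",im,(240,240,310,320)); print(F(o),r,n)
E
```

```text
t 6.40 F [-154.   106.1] z 26.7 yaw 103.01 zax [ 0.042 -0.002 -0.999] f [-1.91 -1.35 -0.77] w 42.4
tool delta [ 0.5 -0.9  0.7]
[[-153.5   51. ]] 38.502601623535156 961
```

Near contact; a last nudge until the force shows it.

Emit:
apply_moves:
  increments:
    - [0.5,[0,0.001,0],0]
    - [0.5,[0,0.001,0],0]
    - [0.5,[0,0,0],0]

```text
clock: 6.75
position: [583.9, -116.5, 26.7]
tcp_rot: [0.622, 0.782, 0.011, 0.016]
ft_force: [-3.0, -0.5, 0.6]
width: 42.6
```

```bash
python3 - <<'E'
from h import *
go(-153.5,107,26)
im=viewer.read_camera("scene"); (o,r),m,n=tinlid("scene",im,(240,240,310,320)); print(F(o),r,n)
for i in range(4):
  viewer.read_camera("scene"); print(telemetry.observe()["ft_force"].round(1))
E
```

```text
t 6.75 F [-154.   105.8] z 26.7 yaw 102.98 zax [ 0.039 -0.003 -0.999] f [-3.01 -0.48  0.62] w 42.6
tool delta [ 0.5 -1.2  0.6]
[[-153.9   50.1]] 38.63193893432617 955
[-4.  -1.6  1.1]
[-3.2 -0.6  0.2]
[-3.9 -0.2  0.2]
[-3.4 -1.5  1.2]
```

Emit:
apply_moves:
  increments:
    - [0.5,[0,-0.01,0],0]
    - [0.5,[0,-0.015,0],0]
    - [0.5,[0,0,-0.03],0]
    - [1,[0,0,-0.03],0]
    - [1,[0,0,-0.03],0]
    - [1,[-0.03,0,0],0.147]
    - [1,[0,0,0],0.147]
    - [1,[0,0,0],0.147]
    - [1,[0,0,0],0.147]
    - [1,[0,0,0],0.147]
    - [1,[0,0,0],0.147]
    - [1,[0,0,0],0.147]
    - [1,[0,0,0],0.147]
    - [1,[0,0,0],0.147]
    - [1,[0,0,0],0.147]
    - [1,[0,0,0],0.147]
    - [1,[0,0,0],0.147]
    - [1,[0,0,0],0]

```text
clock: 8.8
position: [580.2, -153.6, 130.1]
tcp_rot: [0.999, 0.0, 0.048, 0.0]
ft_force: [1.4, 0.4, 0.4]
width: -0.2
```

```bash
python3 - <<'E'
from h import *
go(-238,55,100)
im=viewer.read_camera("scene"); (o,r),m,n=tinlid("scene",im,(240,240,310,320)); print(F(o),r,n)
E
```

```text
t 8.80 F [-189.2  118.3] z 130.1 yaw 0.01 zax [ 0.095 -0.001 -0.995] f [1.37 0.41 0.36] w -0.2
tool delta [70.  32.2 37. ]
[[-153.5   50.8]] 38.43202590942383 956
```

Emit:
apply_moves:
  increments:
    - [1,[0,0.016,0],0]
    - [1,[0,0.016,0],-0.03]
    - [1,[0,0,0],0]
    - [1,[0.02,0,0],0]
    - [1,[0.02,0,0],0]
    - [1,[0.02,0,0],0]
    - [1,[0.01,0,0],0]
    - [1,[0,0,0],0]

```text
clock: 9.65
position: [652.2, -186.6, 137.7]
tcp_rot: [0.999, 0.021, 0.049, 0.001]
ft_force: [-0.6, 0.8, -0.6]
width: -0.1
```

```bash
python3 - <<'E'
from h import *
go(-238,55,50); print(telemetry.observe()["joint_pos"].round(3))
E
```

```text
t 9.65 F [-238.5   56.4] z 137.7 yaw 2.42 zax [ 0.099 -0.001 -0.995] f [-0.58  0.83 -0.62] w -0.1
tool delta [-7.4 -1.2 87.4]
[-0.291  0.511 -0.039  0.926  0.028  1.239]
```

Emit:
apply_moves:
  increments:
    - [1,[-0.002,0,0.025],0]
    - [1,[-0.003,0,0.025],0]
    - [1,[-0.002,0,0.025],0]
    - [1,[-0.002,0,0.02],0]
    - [1,[0,0,0],0]
    - [1,[0,0,0],0]

```text
clock: 10.25
position: [648.7, -187.2, 40.4]
tcp_rot: [0.999, 0.022, 0.048, 0.001]
ft_force: [0.7, -0.0, 0.6]
width: -0.4
```

```bash
python3 - <<'E'
from h import *
go(-220,55,27); print(telemetry.observe()["joint_pos"].round(3))
E
```

```text
t 10.25 F [-238.2   59.9] z 40.4 yaw 2.48 zax [ 0.097 -0.    -0.995] f [ 0.69 -0.03  0.6 ] w -0.4
tool delta [ -0.1 -18.9  13.4]
[-0.293  0.59  -0.176  0.712  0.028  1.236]
```

Emit:
apply_moves:
  increments:
    - [1,[0,-0.004,0.007],0]
    - [1,[0,-0.004,0.006],0]
    - [1,[0,-0.004,0],0]
    - [1,[0,-0.004,0],0]
    - [1,[0,-0.002,0],0]
    - [1,[0,0,0],0]

```text
clock: 10.85
position: [651.5, -167.9, 31.1]
tcp_rot: [0.998, 0.022, 0.052, 0.002]
ft_force: [0.1, 0.0, -0.7]
width: 0.2
```

```bash
python3 - <<'E'
from h import *
go(-200,55,27)
im=viewer.read_camera("scene"); (o,r),m,n=tinlid("scene",im,(240,240,310,320)); print(F(o),r,n)
cv2.imwrite("pics/s2.png",cv2.resize(im[200:350,180:380,::-1],None,fx=3.5,fy=3.5))
E
```

```text
t 10.85 F [-220.2   52.5] z 31.1 yaw 2.53 zax [ 0.103 -0.002 -0.995] f [ 0.07  0.01 -0.73] w 0.2
tool delta [ -6.8 -19.3   3.3]
[[-153.5   50.8]] 38.43202590942383 953
```

View pics/s2.png

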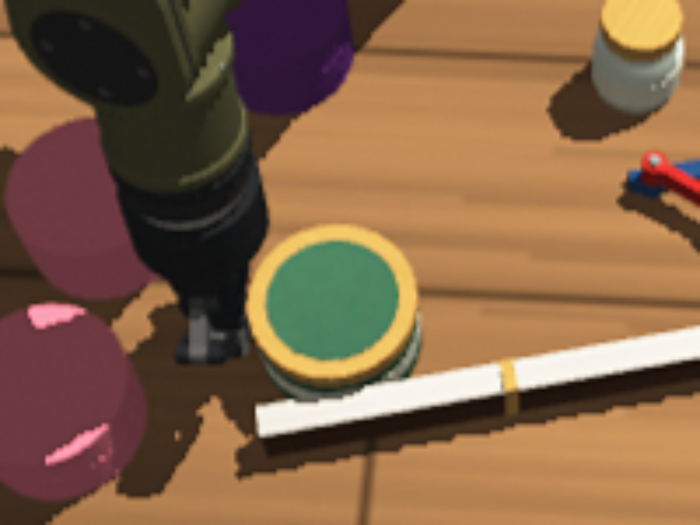

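Emit:
apply_moves:
  increments:
    - [1,[-0.002,-0.003,0.002],0]
    - [1,[-0.001,-0.003,0.001],0]
    - [1,[-0.001,-0.004,0],0]
    - [1,[-0.001,-0.004,0],0]
    - [1,[-0.001,-0.004,0],0]
    - [1,[-0.001,-0.004,0],0]
    - [1,[0,0,0],0]

```text
clock: 11.6
position: [643.8, -148.4, 28.0]
tcp_rot: [0.998, 0.02, 0.052, 0.005]
ft_force: [-1.1, -0.9, 0.4]
width: 0.0
```

```bash
cat > chk.py <<'E'
from h import *
import sys
go(*map(float,sys.argv[1:4]))
im=viewer.read_camera("scene"); cv2.imwrite("pics/last.png",im[:,:,::-1]); (o,r),m,n=tinlid("scene",im,(230,230,425,320)); print("tin(scene)",F(o)+[-2,-.8],r,n)
E
python3 chk.py -170 55 28
```

```text
t 11.60 F [-199.4   55.3] z 28.0 yaw 2.38 zax [ 0.105 -0.009 -0.994] f [-1.08 -0.94  0.41] w 0.0
tool delta [ -5.5 -28.9  -1. ]
tin(scene) [[-136.1   49.6]] 38.442935943603516 951
```

Emit:
apply_moves:
  increments:
    - [1,[-0.001,-0.005,0],0]
    - [1,[-0.001,-0.005,0],0]
    - [1,[-0.001,-0.005,0],0]
    - [1,[-0.001,-0.005,0],0]
    - [1,[-0.001,-0.005,0],0]
    - [1,[-0.001,-0.005,0],0]
    - [1,[-0.001,-0.005,0],0]
    - [1,[-0.001,-0.005,0],0]
    - [1,[-0.001,-0.005,0],0]
    - [1,[-0.001,-0.005,0],0]
    - [1,[0,0,0],0]

```text
clock: 12.75
position: [629.5, -94.6, 25.6]
tcp_rot: [0.998, 0.02, 0.051, 0.006]
ft_force: [-0.2, -1.1, 0.2]
width: 0.1
```

```bash
python3 chk.py -100 55 28
```

```text
t 12.75 F [-143.7   56.2] z 25.6 yaw 2.39 zax [ 0.102 -0.009 -0.995] f [-0.25 -1.06  0.21] w 0.1
tool delta [ -7.2 -43.   -3.8]
tin(scene) [[-80.6  49.8]] 38.50178909301758 934
```

Emit:
apply_moves:
  increments:
    - [1,[0,-0.005,-0.001],0]
    - [1,[-0.001,-0.005,0],0]
    - [1,[-0.001,-0.005,0],0]
    - [1,[-0.001,-0.005,-0.001],0]
    - [1,[-0.001,-0.005,0],0]
    - [1,[-0.001,-0.005,0],0]
    - [1,[0,-0.005,-0.001],0]
    - [1,[-0.001,-0.005,0],0]
    - [1,[-0.001,-0.005,0],0]
    - [1,[-0.001,-0.005,-0.001],0]
    - [1,[-0.001,-0.005,0],0]
    - [1,[-0.001,-0.005,0],0]
    - [1,[0,0,0],0]

```text
clock: 14.1
position: [615.4, -29.9, 27.7]
tcp_rot: [0.998, 0.02, 0.051, 0.006]
ft_force: [0.0, -0.5, 0.3]
width: -0.0
```

```bash
python3 chk.py -20 55 28
```

```text
t 14.10 F [-77.6  54.4] z 27.7 yaw 2.38 zax [ 0.101 -0.01  -0.995] f [ 0.02 -0.5   0.26] w -0.0
tool delta [-12.1 -56.3  -2.3]
tin(scene) [[-13.8  49.7]] 38.432167053222656 914
```

Emit:
apply_moves:
  increments:
    - [1,[-0.001,-0.005,0],0]
    - [1,[-0.001,-0.005,0],0]
    - [1,[-0.001,-0.005,-0.001],0]
    - [1,[-0.001,-0.005,0],0]
    - [1,[-0.001,-0.005,0],0]
    - [1,[-0.001,-0.005,-0.001],0]
    - [1,[-0.001,-0.005,0],0]
    - [1,[-0.001,-0.005,0],0]
    - [1,[-0.001,-0.005,0],0]
    - [1,[-0.001,-0.005,-0.001],0]
    - [1,[0,0,0],0]

```text
clock: 15.25
position: [601.8, 23.8, 28.9]
tcp_rot: [0.999, 0.02, 0.05, 0.006]
ft_force: [0.1, -2.0, 0.1]
width: -0.1
```

```bash
python3 chk.py 80 54 28
```

```text
t 15.25 F [-22.2  54.7] z 28.9 yaw 2.36 zax [ 0.101 -0.01  -0.995] f [ 0.1  -1.99  0.12] w -0.1
tool delta [ -19.8 -100.2   -2.5]
tin(scene) [[41.4 49.9]] 38.48606491088867 898
```

Emit:
apply_moves:
  increments:
    - [1,[-0.001,-0.004,0],0]
    - [1,[-0.001,-0.004,0],0]
    - [1,[-0.001,-0.004,0],0]
    - [1,[0,-0.004,0],0]
    - [1,[-0.001,-0.004,0],0]
    - [1,[-0.001,-0.004,0],0]
    - [1,[-0.001,-0.004,0],0]
    - [1,[-0.001,-0.004,0],0]
    - [1,[0,-0.004,0],0]
    - [1,[-0.001,-0.004,0],0]
    - [1,[-0.001,-0.004,0],0]
    - [1,[-0.001,-0.004,0],0]
    - [1,[-0.001,-0.004,0],0]
    - [1,[0,-0.004,0],0]
    - [1,[-0.001,-0.004,0],0]
    - [1,[-0.001,-0.004,0],0]

```text
clock: 16.9
position: [583.7, 72.4, 27.3]
tcp_rot: [0.998, 0.013, 0.049, 0.026]
ft_force: [-0.6, -6.2, 1.4]
width: 0.3
```

```bash
python3 chk.py 75 54 28
```

```text
t 16.90 F [29.4 60.6] z 27.3 yaw 1.66 zax [ 0.099 -0.051 -0.994] f [-0.61 -6.17  1.42] w 0.3
tool delta [ -3.2 -45.9  -3.4]
tin(scene) [[92.6 50.6]] 38.928531646728516 877
```

Emit:
apply_moves:
  increments:
    - [1,[0,0.004,0],0]
    - [1,[0,0.002,0],0]
    - [1,[0.003,0,0],0]
    - [1,[0.003,0,-0.001],0]
    - [1,[0,0,0],0]

```text
clock: 17.45
position: [590.8, 70.5, 29.4]
tcp_rot: [0.998, 0.014, 0.05, 0.022]
ft_force: [-0.1, -1.0, -0.8]
width: 0.1
```

```bash
python3 chk.py 75 54 28; python3 - <<'E'
import cv2
a=cv2.imread("pics/last.png")[210:310,290:480]; cv2.imwrite("pics/s3.png",cv2.resize(a,None,fx=4,fy=4,interpolation=cv2.INTER_CUBIC))
E
```

```text
t 17.45 F [25.8 54.1] z 29.4 yaw 1.79 zax [ 0.1   -0.043 -0.994] f [-0.07 -1.02 -0.75] w 0.1
tool delta [-10.3 -48.1  -1.8]
tin(scene) [[93.2 51.3]] 39.719703674316406 878
```

View pics/s3.png

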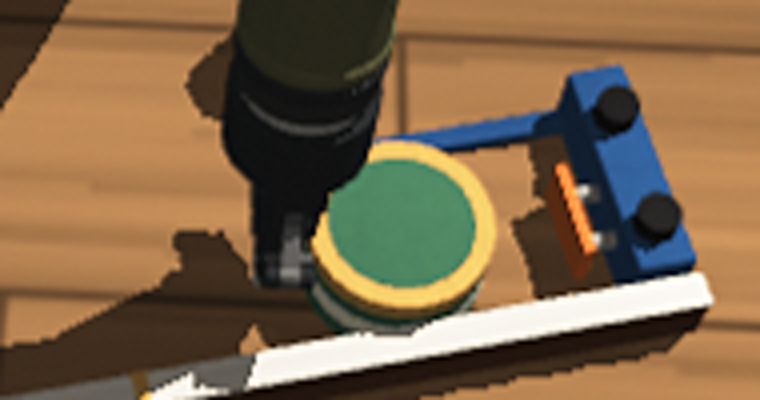

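Emit:
apply_moves:
  increments:
    - [1,[-0.001,-0.004,0],0]
    - [1,[-0.001,-0.004,0],0]
    - [1,[0,-0.004,0],0]
    - [1,[-0.001,-0.004,0],0]
    - [1,[0,-0.004,0],0]
    - [1,[-0.001,-0.004,0],0]
    - [1,[0,-0.004,0],0]

```text
clock: 18.2
position: [581.7, 85.7, 27.1]
tcp_rot: [0.998, 0.01, 0.047, 0.038]
ft_force: [-1.4, -7.2, 2.5]
width: 0.0
```

```bash
python3 chk.py 75 54 28
```

```text
t 18.20 F [42.8 59.3] z 27.1 yaw 1.38 zax [ 0.094 -0.074 -0.993] f [-1.44 -7.16  2.46] w 0.0
tool delta [ -1.7 -32.4  -3.5]
tin(scene) [[106.5  49.8]] 38.98212432861328 861
```

Emit:
apply_moves:
  increments:
    - [1,[0,0.004,0],0]
    - [1,[0.003,0.003,0],0]
    - [1,[0.003,0,0],0.01]
    - [1,[0,0,0],0]

```text
clock: 18.65
position: [587.7, 80.0, 28.0]
tcp_rot: [0.998, 0.005, 0.047, 0.036]
ft_force: [-0.6, 0.3, -0.7]
width: 0.0
```

```bash
python3 chk.py 75 54 28
```

```text
t 18.65 F [35.8 54.8] z 28.0 yaw 0.81 zax [ 0.094 -0.072 -0.993] f [-0.57  0.29 -0.69] w 0.0
tool delta [ -8.  -38.2  -3.5]
tin(scene) [[107.5  49.9]] 38.36721420288086 866
```

Emit:
apply_moves:
  increments:
    - [1,[0.005,0.04,0],0]
    - [1,[0,0,0],0]
    - [1,[0,0,0],0]

```text
clock: 19.0
position: [593.8, 40.3, 31.5]
tcp_rot: [0.998, 0.006, 0.047, 0.036]
ft_force: [0.3, 0.3, -0.7]
width: -0.2
```

```bash
python3 chk.py 75 54 28
```

```text
t 19.00 F [-4.2 58.5] z 31.5 yaw 0.92 zax [ 0.095 -0.071 -0.993] f [ 0.35  0.28 -0.68] w -0.2
tool delta [-13.7 -78.1  -3.4]
tin(scene) [[107.5  49.9]] 38.36250686645508 875
```

Emit:
apply_moves:
  increments:
    - [1,[-0.003,-0.02,0.002],0]
    - [1,[-0.002,-0.018,0],0]
    - [1,[0,-0.007,0],0]
    - [1,[0,-0.007,0],0]
    - [1,[0,-0.007,0],0]
    - [1,[0,-0.007,0],0]

```text
clock: 19.65
position: [586.1, 102.7, 23.8]
tcp_rot: [0.998, 0.006, 0.046, 0.044]
ft_force: [-0.8, -6.8, 1.3]
width: -0.0
```

```bash
python3 chk.py 75 54 28
```

```text
t 19.65 F [58.2 51. ] z 23.8 yaw 0.87 zax [ 0.092 -0.087 -0.992] f [-0.75 -6.78  1.29] w -0.0
tool delta [ -6.3 -15.2  -6.1]
tin(scene) [[125.3  50.2]] 38.63123321533203 783
```

Emit:
apply_moves:
  increments:
    - [1,[-0.001,-0.007,-0.001],0]
    - [1,[-0.001,-0.007,-0.001],0]
    - [1,[-0.001,-0.006,-0.001],0]

```text
clock: 20.0
position: [580.4, 119.2, 24.0]
tcp_rot: [0.998, 0.005, 0.044, 0.049]
ft_force: [2.0, -7.8, 0.3]
width: 0.1
```

```bash
python3 chk.py 81 54 26;python3 - <<'E'
import cv2
a=cv2.imread("pics/last.png")[210:310,290:480]; cv2.imwrite("pics/s4.png",cv2.resize(a,None,fx=4,fy=4,interpolation=cv2.INTER_CUBIC))
E
```

```text
t 20.00 F [75.6 52.5] z 24.0 yaw 0.81 zax [ 0.088 -0.098 -0.991] f [ 2.   -7.76  0.32] w 0.1
tool delta [-2.5 -4.7 -2.7]
tin(scene) [[142.2  50. ]] 38.119327545166016 676
```

View pics/s4.png

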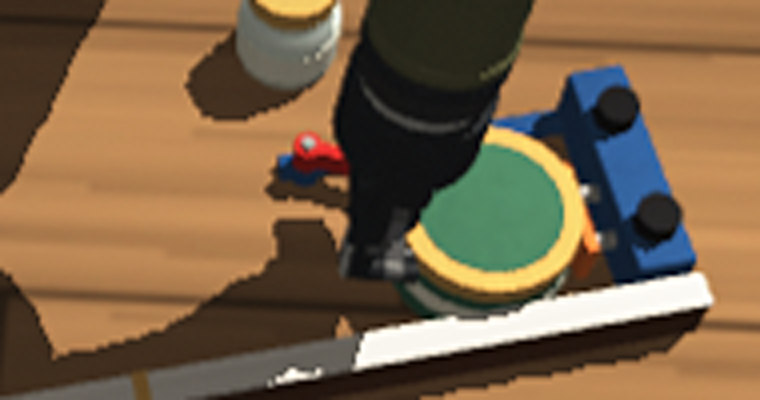

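Emit:
apply_moves:
  increments:
    - [1,[0,-0.005,0],0]
    - [1,[0,-0.005,0],0]

```text
clock: 20.25
position: [579.4, 123.0, 23.4]
tcp_rot: [0.997, 0.004, 0.044, 0.057]
ft_force: [-0.0, -12.1, 4.3]
width: 0.1
```

```bash
python3 chk.py 81 54 26
```

```text
t 20.25 F [79.6 52.6] z 23.4 yaw 0.72 zax [ 0.087 -0.113 -0.99 ] f [-1.000e-02 -1.206e+01  4.340e+00] w 0.1
tool delta [-1.5 -0.7 -2.9]
tin(scene) [[146.1  50.4]] 38.31549835205078 618
```

Emit:
apply_moves:
  increments:
    - [1,[0,-0.005,0],0]
    - [1,[0,-0.004,0],0]

```text
clock: 20.5
position: [578.8, 124.5, 22.9]
tcp_rot: [0.997, 0.002, 0.044, 0.065]
ft_force: [0.1, -11.5, 4.5]
width: 0.1
```

```bash
python3 chk.py 81 54 26; python3 - <<'E'
from h import *
im=viewer.read_camera("top"); cv2.imwrite("pics/t4.png",cv2.resize(im[170:270,180:330,::-1],None,fx=5,fy=5,interpolation=cv2.INTER_CUBIC))
E
```

```text
t 20.50 F [81.2 52.7] z 22.9 yaw 0.55 zax [ 0.087 -0.13  -0.988] f [  0.14 -11.49   4.51] w 0.1
tool delta [-0.9  0.9 -3.1]
tin(scene) [[147.9  49.5]] 37.95671081542969 576
```

View pics/t4.png

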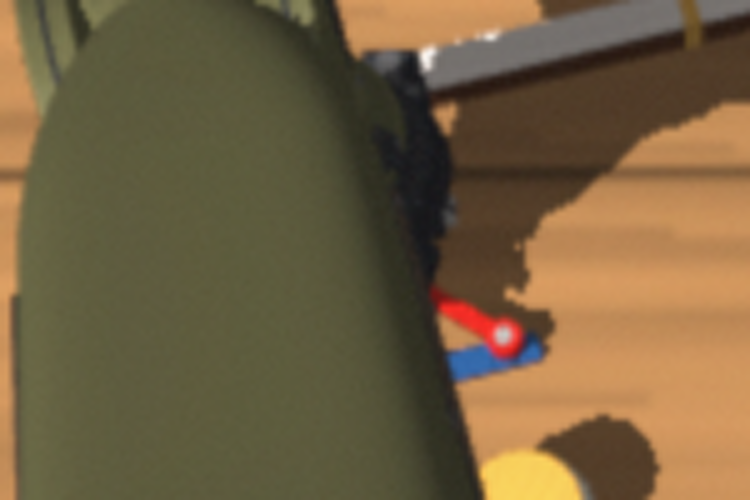

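Emit:
apply_moves:
  increments:
    - [1,[0,0.003,0],0]
    - [1,[0,0.003,0],0]
    - [1,[0,0.004,0],0]
    - [1,[0,0.004,0],0]

```text
clock: 21.0
position: [578.8, 110.5, 24.6]
tcp_rot: [0.997, 0.002, 0.043, 0.065]
ft_force: [0.3, 0.2, 0.2]
width: 0.5
```

```bash
python3 chk.py 81 54 26
```

```text
t 21.00 F [67.5 56.1] z 24.6 yaw 0.59 zax [ 0.087 -0.129 -0.988] f [0.27 0.18 0.23] w 0.5
tool delta [ -0.9 -13.3  -3.3]
tin(scene) [[146.2  51.7]] 39.582725524902344 703
```

Emit:
apply_moves:
  increments:
    - [1,[0.006,0.012,-0.001],0]
    - [1,[0.005,0.02,-0.002],0]
    - [1,[0.005,0.02,-0.002],0]
    - [1,[0.005,0.02,-0.002],0]
    - [1,[0,0,-0.03],0]
    - [1,[0,0,-0.04],0]
    - [1,[0,0,-0.04],0]
    - [1,[0,0,-0.04],0]
    - [1,[0,0,-0.04],0]
    - [1,[0,0.05,0],0]
    - [1,[0,0.05,0],0]
    - [1,[0,0.05,0],0]
    - [1,[0,0.05,0],0]
    - [1,[0,0,0],0]
    - [1,[0,0,0],0]

```text
clock: 22.55
position: [588.7, -147.6, 271.6]
tcp_rot: [0.997, 0.003, 0.05, 0.067]
ft_force: [-0.3, 0.6, -0.5]
width: 0.6
```

```bash
python3 chk.py 81 54 26; python3 - <<'E'
from h import *
im=viewer.read_camera("top"); print(tinlid("top",im,(190,170,330,260))); a=cv2.resize(im[170:290,180:330,::-1],None,fx=5,fy=5,interpolation=cv2.INTER_CUBIC)
cv2.imwrite("pics/t5.png",a)
E
```

```text
t 22.55 F [-185.3  108.6] z 271.6 yaw 0.72 zax [ 0.1   -0.133 -0.986] f [-0.26  0.62 -0.47] w 0.6
tool delta [ -32.  -302.   204.9]
tin(scene) [[146.5  50.2]] 38.15966033935547 735
(((566.6908569335938, 186.99327087402344), 37.29683303833008), array([566.7062 , 186.94339], dtype=float32), 815)
```

View pics/t5.png

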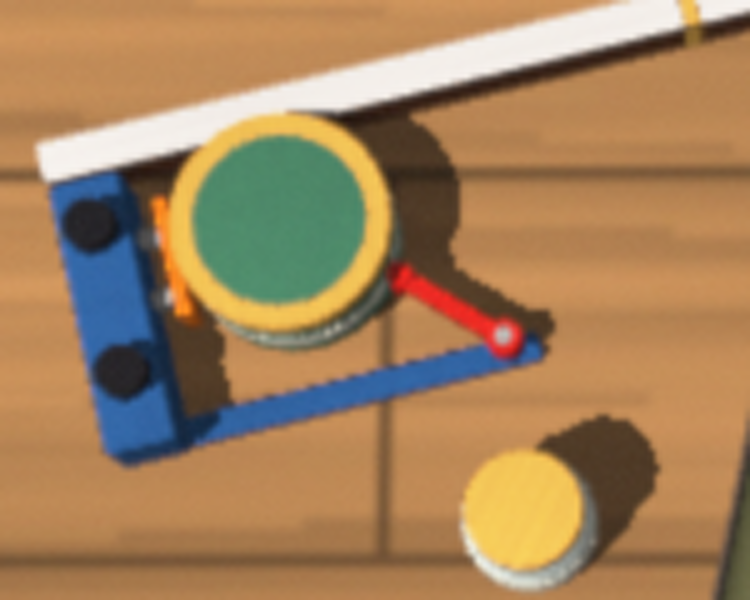

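View pics/last.png

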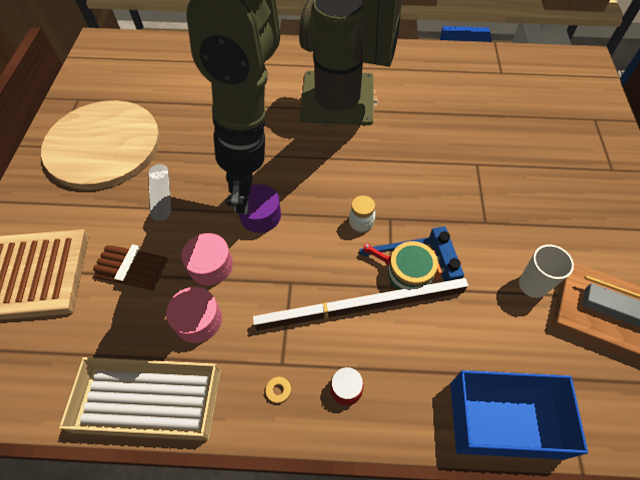

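```bash
python3 -c "
from station import manip
print(manip.close_job())"
```

```text
the job is handed in; nothing more can be done
None
```

The tin is latched in the dock, and I handed the job in at about 22.6 s; the interface reports no verdict.

**What I did:** I pushed the tin against the fence at fence x about -155 mm, well before the mark at -60 mm. With the fingers shut, I then slid it along the fence, past the pawl and onto the orange pad. The highest wrist force I read, between moves, was about 13 N. I then backed off along the fence and raised the arm clear.

**Last checks:**
- **Tin:** it stands upright at fence x about 146.5 mm and y about 50 mm, and it stayed there after I let go.
- **Pawl:** its nose sits behind the tin at the same angle as at rest, as far as the top picture shows.
- **Pad:** pressed in by about 6 to 7 mm. This is estimated from the tin's position and the measured pad face; the pad joint itself could not be read.
- **Bystanders:** the jar, cup, cigars and look-alike tins look unmoved in the final picture. I did not measure them, and I never checked the knife.

**What did not go as planned:**
- The tool drifted to about 9° off vertical while pushing past the pawl and onto the pad. I saw no tipping of the tin in the pictures.
- The tool also drifted away from the fence while pushing past the pawl. I backed off twice to bring it back into line.
- The scene and top cameras disagreed by 2 to 4 mm, so I used their average.

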